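# Hold a latch blade in the tester's guard window

### The job

Slide the tester's guard fully shut over the well by its lug. Then take the flat latch blade (the part with the tall rectangular block head) out of the stand, pass it upright, tip first, down through the window in the closed guard until about half of its 75 mm blade (some 40 mm) is below the guard's top, and finish while still holding it there in the gripper, still, its head well clear of the guard. Leave the other two parts in the stand and the screwdriver where they are.

Things in the scene. Friction and masses are not known exactly. Their poses are not given: they have to be found in the camera images.
- tester: Blue sheet-metal tester fixed on the bench, 160 (x) x 250 (y) x 100 mm high; a 60 x 60 mm well, 90 mm deep, opens in its top at its own (0, -60) mm. Two guide rails 8 mm wide, 10 mm high run along y on its top at x = -56 and +56 mm. Origin: centre of the underside; z up; the guard opens towards its +y. Display on its +x side.
- guard (a joint): Aluminium guard plate 100 (x) x 110 (y) x 8 mm sliding on the tester's top along the tester's y. Value in m: 0 = fully shut at a stop (window centred over the well), up to 0.11 open towards +y; starts 0.05 to 0.10 open. Takes about 4 N to slide, stays where left. Top 108 mm above the bench. Open by over 17 mm, its window is blocked below by solid metal.
- guard_window (a point): Centre of the window in the guard plate, at the plate's top face (108 mm above the bench); moves with the guard; axes as the tester's. A rectangle 10 mm along x by 26 mm along y through the 8 mm plate, chamfered at the mouth: 2 mm larger than the blade both ways (1 mm a side).
- guard_lug (a point): Centre of the upright steel lug that slides the guard: 40 (x) x 10 (y) x 28 mm high, standing on the plate from 108 to 136 mm above the bench, 45 mm from the window towards +y; this point is 122 mm above the bench; axes as the tester's. It can be pinched from above along y, or pushed.
- blade: Latch blade, loose, steel, about 0.25 kg: block head 20 (x) x 38 (y) x 36 mm high; below it a flat blade 8 (x) x 24 (y) mm, 75 mm long, its last 5 mm stepped to 5.5 x 21 mm. Origin: centre of the head's underside; z up, the blade runs to z = -75 mm; a half turn about z changes nothing. Hangs upright in one of the stand's holes, head on the stand's top; grip across the 20 mm.
- blade_tip (a point): Centre of the blade's lower end, 75 mm below the blade's origin; axes as the blade's.
- stand: Grey plastic stand fixed on the bench, 70 (x) x 210 (y) x 90 mm high, open under its 10 mm top plate. Three equal through holes in the top, 12 (x) x 28 (y) mm, at its own y = -70, 0 and +70 mm; a part hangs in each. Origin: centre of the underside; z up.
- pin: Bystander in the stand, loose: round pin of 10 mm with a round head, 28 mm in diameter and 26 mm high, steel. Origin: centre of the head's underside. Leave it alone.
- tee: Bystander in the stand, loose: T-shaped gauge with a low crossbar head 18 (x) x 56 (y) x 12 mm high on a 14 x 8 mm shank, steel. Origin: centre of the head's underside. Leave it alone.
- screwdriver: Bystander: a screwdriver about 190 mm long lying loose on the bench beyond the work. Leave it alone.
Not all that is in view belongs to the job. Leave any black or blue look-alike of the blade alone.

How it is judged (in metres and radians):
On the way:
1. the guard is slid fully shut (value of joint guard below 0.005 m), for 0.2 s.
At the end, for the whole second after the job is handed in: Guard shut within 6 mm; blade tip 22 to 58 mm below the guard's top face and within 5 mm of the window's centre both ways; blade upright within 0.12 rad, slower than 20 mm/s, gripped by the fingers with over 4 N (value of joint guard below 0.006 m and z of blade_tip in the frame of guard_window between -0.058 and -0.022 m and x of blade_tip in the frame of guard_window between -0.005 and 0.005 m and y of blade_tip in the frame of guard_window between -0.005 and 0.005 m and angle between blade's own z axis and vertical below 0.12 rad and contact force between the fingers and blade above 4 N and linear speed of blade below 0.02 m/s); the arm keeps its last pose, push and grip.
It fails at once if the pin was disturbed (moved more than 15 mm) (distance of pin from where it was at the start of the episode above 0.015 m).
It fails at once if the tee was disturbed (moved more than 15 mm) (distance of tee from where it was at the start of the episode above 0.015 m).
It fails at once if the screwdriver was disturbed (moved more than 15 mm) (distance of screwdriver from where it was at the start of the episode above 0.015 m).
It also fails if it takes over 56 s, if anything falls off the work surface, if the arm or the gripper's body presses on something with over 40 N, if the wrist force passes 120 N, or if a joint passes its speed limit or range.

### The arm

A 6-joint arm with a two-finger parallel gripper is mounted at the origin on the work surface. World frame = base frame: x ahead of the robot, y to its left, z up, the work surface at z = 0. Lengths are in mm, angles in rad, forces in N, time in s.
With the tool pointing down it reaches from about 350 to 775 mm from the base axis. Payload 7.3 kg.
Tool frame: the origin (TCP) lies at the very end of the fingers, on their centre line; the grasp point (between the pads) lies 19 mm behind it; x points along the fingers, z is the direction in which the jaws open and shut, and the axes are right-handed (so a half turn about x gives the same grasp; the last joint's range is limited). The gripper opens to 92 mm and grips with 3 to 60 N. Pads are 19 mm wide; open, the fingers measure 130 mm over their backs; the gripper's body (75 mm by 190 mm) begins 47 mm behind the grasp point.
Start: joints at [-1.374, 0.342, 1.524, -0, 1.275, -0.146], TCP at [176.489, -494.468, 203.241] pointing down, gripper open.
Joint ranges: [-2.53, 2.53], [-0.77, 2.02], [0.04, 2.7], [-1, 4.14], [0.28, 2.66], [-3.11, 3.11]. Speed limits (rad/s): [2.57, 2.57, 3.14, 3.14, 3.14, 3.14].

### API

Orientations are given as [roll, pitch, yaw] about the fixed x, y, z axes, in that order (R = Rz(yaw) Ry(pitch) Rx(roll)).
In Python, from plant import * gives the robot as it stands.
- The arm moves only by the tool carry_out, never from a script. Its argument "rows" is a list of rows, each a list of 4 numbers: the shift along the world's x, y, z in mm, then the turn about the world's z in degrees. In form: [[x, y, z, twist], ...]. A call has 1 to 20 rows; each row is the pose to reach, as a shift and turn from the pose measured when the call began; what a row does not reach only later rows make up. A row lasts 1/12 s, in which the tool goes at most 41.7 mm and 7.16 degrees, less where a joint would pass 70% of its speed; a pose out of reach is approached as far as the arm can. A call with a gripper value outside its range is refused whole. "hand" is the finger opening in mm, from 0 to 91.8, set as the call begins (left out, the last holds). The fingers move at their own pace and stop on an object; the grip force is fixed at half the most. Time passes only in rows, so rows that repeat a pose let the fingers close. It gives the time, the measured TCP pose, the force and the opening at its end, in the units of the state.
- get_obs(): the state, without advancing time (a new reading comes with each control period).
- capture(name): name is "scene" or "top" or "wrist"; returns the picture (480x640x3 uint8, red, green, blue); there is no depth.
- camera_info(name): a dict with "camera_matrix" (3x3 intrinsics, pixels), "pose" (4x4, takes a point from camera to world coordinates); the wrist camera has in their place "mount" (4x4, takes a point from camera to tool coordinates, whose origin is the TCP and whose axes are the tool frame's). Camera axes: x right, y down, z forward; pixel columns grow to the right and rows downward; lengths in mm; the calibration is good to about 2 mm. The wrist camera is an equidistant fisheye: a pixel r from the principal point sees the ray r / f radians off the axis. A picture is of the moment at which its call begins: read the wrist's pose just before it. camera_info takes no time and is no camera call.
- close_job(): hands the job in, once; it reports no verdict.
The state is a dict: "time": time; "joint_positions": joint angles; "dq": joint speeds; "tau": joint torques, N m; "tool_pos": TCP position; "tcp_rot": TCP orientation; "contact_force": force on the tool from outside, world axes, zero at the start; "moment": the same for the moment, N m; "grip_width": finger opening in mm.
Only numpy, scipy, OpenCV 4.12 (cv2) and the standard library are available. Lean on these libraries where they do the work, as an engineer would, in place of code of your own. Each camera call takes 0.05 s, during which the arm holds its last target. There are 200 camera calls.

## Working session

There is one attempt and no reset: what is moved stays moved. The work goes in short steps, Python scripts to look and compute and a tool call to move; the robot and the scene stay as the last step left them, time stands still between calls to the robot, and variables do not carry over. Pictures are saved under pics/ and viewed, about 8 in all and at most 12, crops included, and the job is handed in when it is done.

Besides the shell and the picture viewer there is one more tool, called after ">>>" as a command line: name --pt "numbers of a row" for each row, then --argument value for the rest. carry_out: Moves the arm, as the interface text tells. Its arguments: {"type":"object","properties":{"rows":{"type":"array"},"hand":{"type":"number"}},"required":["rows"]}

```bash
mkdir -p pics
cat > h.py <<'E'
from plant import *
import numpy as np, cv2
def save(n,im): cv2.imwrite('pics/'+n,cv2.cvtColor(np.ascontiguousarray(im),cv2.COLOR_RGB2BGR))
def cast(name,uv,z):
    c=camera_info(name);K=np.array(c['camera_matrix']);T=np.array(c['pose'])
    d=T[:3,:3]@np.linalg.inv(K)@np.array([uv[0],uv[1],1.]);o=T[:3,3]
    return (o+d*(z-o[2])/d[2]).round(1)
def proj(name,p):
    c=camera_info(name);K=np.array(c['camera_matrix']);T=np.linalg.inv(np.array(c['pose']))
    q=K@(T[:3,:3]@np.array(p,float)+T[:3,3]);return (q[:2]/q[2]).round(1)
E
python3 - <<'E'
from h import *
np.set_printoptions(suppress=True,precision=3)
print(get_obs())
for n in('scene','top'):
    i=capture(n);save(n+'0.png',i);np.save(n+'0.npy',i);c=camera_info(n);print(n,c)
print(camera_info('wrist'))
E
```

```text
{'time': 0.0, 'joint_positions': array([-1.374,  0.343,  1.525,  0.   ,  1.275, -0.146]), 'dq': array([-0.003,  0.   , -0.   , -0.   ,  0.002,  0.   ]), 'tau': array([ -0.   , -43.124, -24.422,   0.071,   0.056,  -0.   ]), 'tool_pos': array([ 176.409, -493.978,  202.537]), 'tcp_rot': array([2.982, 1.569, 1.754]), 'contact_force': array([0.642, 0.278, 0.914]), 'moment': array([ 0.004, -0.023, -0.01 ]), 'grip_width': 91.89778735258655}
scene {'camera_matrix': array([[440.088,   0.   , 316.978],
       [  0.   , 440.088, 239.37 ],
       [  0.   ,   0.   ,   1.   ]]), 'pose': array([[   0.458,    0.568,   -0.684, 1132.493],
       [   0.889,   -0.299,    0.347, -295.339],
       [  -0.007,   -0.767,   -0.642,  598.348],
       [   0.   ,    0.   ,    0.   ,    1.   ]])}
top {'camera_matrix': array([[495.308,   0.   , 316.462],
       [  0.   , 495.308, 245.87 ],
       [  0.   ,   0.   ,   1.   ]]), 'pose': array([[ -0.001,  -0.994,   0.113, 525.627],
       [ -1.   ,   0.001,  -0.006, -57.795],
       [  0.006,  -0.113,  -0.994, 958.803],
       [  0.   ,   0.   ,   0.   ,   1.   ]])}
{'camera_matrix': array([[371.648,   0.   , 324.385],
       [  0.   , 371.648, 240.934],
       [  0.   ,   0.   ,   1.   ]]), 'mount': array([[  -0.   ,   -0.252,    0.968, -181.137],
       [   0.   ,   -0.968,   -0.252,   67.727],
       [   1.   ,    0.   ,    0.   ,    0.481],
       [   0.   ,    0.   ,    0.   ,    1.   ]])}
```

View pics/top0.png

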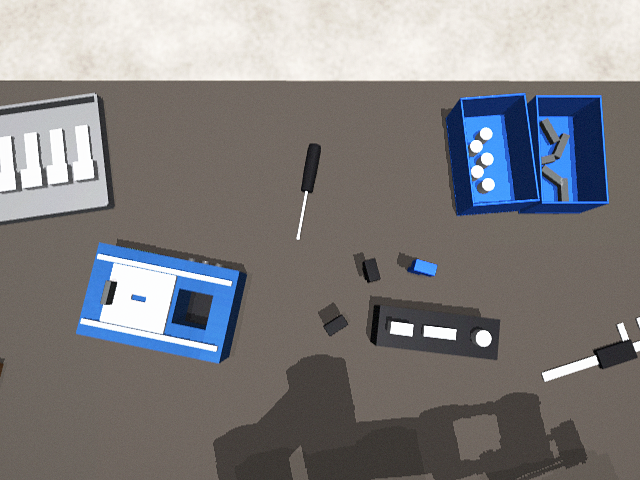

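View pics/scene0.png

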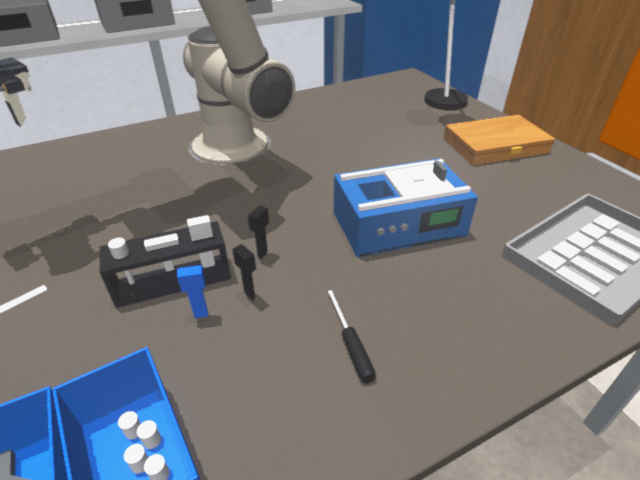

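The top view shows these candidates for the blade:
- the white block in the stand at (400,328), which stands tall in the scene view at (200,228)
- the tee bar at (440,332)
- the pin at (483,338)
- black look-alikes at (372,270) and (333,319)
- a blue look-alike at (424,268)

I choose (400,328), the silver block head in the stand. The guard window is at (138,298), the lug at (109,292) and the well at (192,310).

Run:
```python
from h import *
i=np.load('top0.npy');h=cv2.cvtColor(i,cv2.COLOR_RGB2HSV)
def rects(m,box,mn):
    x0,y0,x1,y1=box;s=m[y0:y1,x0:x1].astype(np.uint8)
    for c in cv2.findContours(s,cv2.RETR_CCOMP,cv2.CHAIN_APPROX_NONE)[0]:
        r=cv2.minAreaRect(c)
        if cv2.contourArea(c)>mn: yield (np.array(r[0])+[x0,y0]),r[1],r[2],cv2.boxPoints(r)+[x0,y0]
white=(h[...,1]<60)&(h[...,2]>170)
print('stand heads')
for c,s,a,b in rects(white,(370,290,510,365),30):
    print(c.round(1),np.round(s,1),round(a,1),[cast('top',p,z)[:2] for p,z in ((c,126),(c,102),(c,116))])
    bw=np.array([cast('top',p,126)[:2] for p in b]);print('  edges@126',(bw[1]-bw[0]).round(1),(bw[2]-bw[1]).round(1))
print('tester')
for c,s,a,b in rects(white,(70,235,250,365),30):
    bw=np.array([cast('top',p,109)[:2] for p in b]);print(c.round(1),np.round(s,1),cast('top',c,109),'ang',[np.degrees(np.arctan2(*(bw[k+1]-bw[k])[::-1])).round(1) for k in (0,1)],(bw[1]-bw[0]).round(1),(bw[2]-bw[1]).round(1))
blue=(h[...,1]>120)&(h[...,0]>95)&(h[...,0]<125)
print('window')
for c,s,a,b in rects(blue,(125,288,152,308),8):
    print(c,s,a,cast('top',c,106));bw=np.array([cast('top',p,108)[:2] for p in b]);print(bw.tolist())
print('dark')
dark=h[...,2]<90
for c,s,a,b in rects(dark&~blue,(98,275,122,312),20): print('lug',c,s,a,cast('top',c,136))
print('blue all')
for c,s,a,b in rects(blue,(60,230,260,370),800): print(c,s,a,[cast('top',p,100)[:2] for p in b])
for n,im,bx,k in (('a',i,(300,235,520,365),3.6),('t',i,(70,235,250,365),4)):
    save('crop_%s.png'%n,cv2.resize(im[bx[1]:bx[3],bx[0]:bx[2]],None,fx=k,fy=k,interpolation=cv2.INTER_CUBIC))
s=np.load('scene0.npy');save('crop_s.png',cv2.resize(s[170:340,80:300],None,fx=3.5,fy=3.5,interpolation=cv2.INTER_CUBIC))
```

```text
stand heads
[483.5 338. ] [16. 15.] 90.0 [array([ 466.2, -339.7]), array([ 464.5, -347.8]), array([ 465.5, -343.1])]
  edges@126 [  0. -25.] [-26.2   1.1]
[439.5 332.4] [32.4 11. ] 6.7 [array([ 475.6, -266.9]), array([ 474.1, -272.9]), array([ 475. , -269.4])]
  edges@126 [17.9 -2.6] [ -6.3 -53.4]
[401.5 328.5] [22.6 12.4] 7.6 [array([ 481.9, -203.7]), array([ 480.7, -207.9]), array([ 481.4, -205.4])]
  edges@126 [20.3 -3.1] [ -5.  -37.2]
tester
[155.6 301.8] [139.9  72.3] [526.7 211.1 109. ] ang [np.float64(-9.0), np.float64(-101.8)] [120.4 -19. ] [ -49.3 -236.2]
[138.  297.8] [16.5  7.2] [533.5 241.3 109. ] ang [np.float64(-10.5), np.float64(-102.5)] [11.9 -2.2] [ -6.1 -27.6]
window
[138.5192318  297.90384674] (13.532013893127441, 4.706787109375) 11.309932708740234 [533.3 241.5 106. ]
[[531.7, 252.8], [539.5, 251.6], [535.0, 228.8], [527.1, 230.1]]
dark
lug [110.88235474 292.97058868] (5.5783185958862305, 23.768489837646484) 14.03624439239502 [541.2 276.8 136. ]
blue all
[161.06570435 302.68344879] (155.47906494140625, 94.8651351928711) 11.72511100769043 [array([473.4, 348.9]), array([633.1, 324. ]), array([577.7,  58. ]), array([420.1,  88.4])]
[155.88737488 302.04266357] (142.8611602783203, 74.76518249511719) 11.72511100769043 [array([488.9, 344.6]), array([614.7, 324.9]), array([564.1,  81. ]), array([439.7, 104.6])]
```

View pics/crop_s.png

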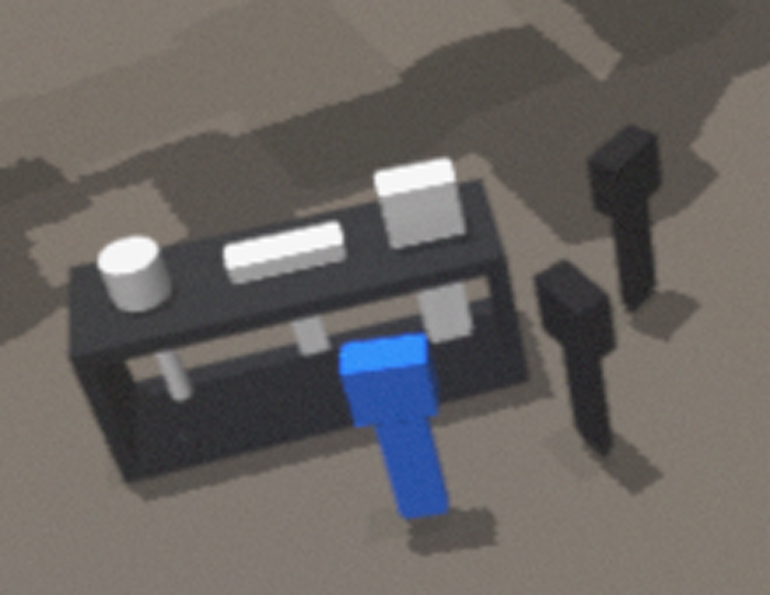

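View pics/crop_t.png

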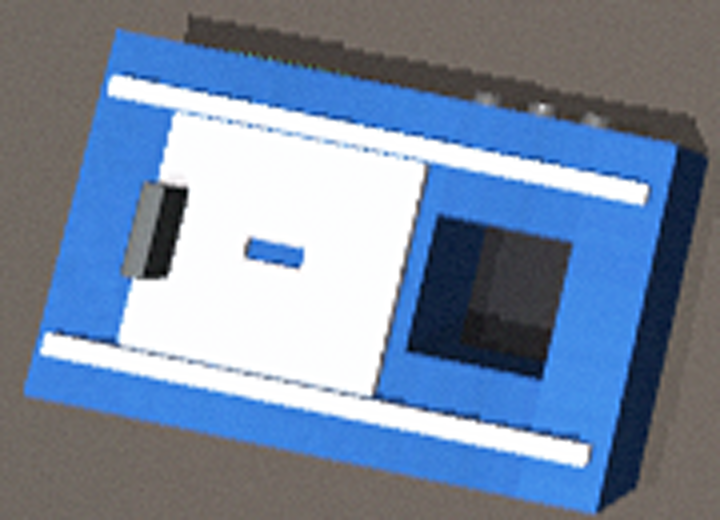

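The crop confirms the stand's white-grey block head is the flat latch blade; the black and blue look-alikes stand free beside it. The guard is open about 90 mm, with the lug at the far left and the window mid-plate. I'll check the geometry and work out the turn to the lug.

```bash
cat >> h.py <<'E'
from scipy.spatial.transform import Rotation as R
def tool():
    o=get_obs();r=R.from_euler('xyz',o['tcp_rot']).as_matrix();return np.array(o['tool_pos']),r,o
def jaw(): 
    r=tool()[1];return np.degrees(np.arctan2(r[1,2],r[0,2])).round(2)
E
python3 - <<'E'
from h import *
print('jaw dir deg',jaw(),tool()[1].round(3).tolist())
i=np.load('top0.npy');h=cv2.cvtColor(i,cv2.COLOR_RGB2HSV)
w=((h[...,1]<60)&(h[...,2]>170)).astype(np.uint8)
# rails: outer edges fit in world at z=110
def line(pts):
    p=np.array([cast('top',q,110)[:2] for q in pts]);vx,vy,x,y=cv2.fitLine(p.astype(np.float32),cv2.DIST_HUBER,0,.01,.01).ravel();return np.degrees(np.arctan2(vy,vx)).round(2),x,y
up=[];lo=[]
for u in range(102,225):
    c=np.flatnonzero(w[240:362,u])+240
    if len(c): up.append((u,c[0])) ; lo.append((u,c[-1]))
print(line([p for p in up if p[1]<283 ]),line([p for p in lo if p[1]>318]))
for n,(x,y) in {'well':(490,298),'lugtop':(143,229),'lugfront':(166,232)}.items(): print(n,cast('top',(x/4+70,y/4+235),{'well':100,'lugtop':136,'lugfront':122}[n]))
for n,p in {'black1':(372,263),'black2':(333,312),'blue':(428,268)}.items(): print(n,cast('top',p,111))
for c in [(173,115),(120,342),(372,395),(425,165)]: print('plate corner',cast('top',(c[0]/4+70,c[1]/4+235),108))
E
```

```text
jaw dir deg -70.36 [[-0.0, 0.942, 0.336], [0.001, 0.336, -0.942], [-1.0, 0.0, -0.001]]
(np.float32(78.42), np.float32(585.05), np.float32(196.27)) (np.float32(78.41), np.float32(464.50885), np.float32(203.09915))
well [513.5 150.3 100. ]
lugtop [542.4 285.3 136. ]
lugfront [541.4 281.5 122. ]
black1 [ 592.4 -158.   111. ]
black2 [509.1 -90.6 111. ]
blue [ 583.7 -254.   111. ]
plate corner [591.7 286.4 108. ]
plate corner [495.3 304.5 108. ]
plate corner [472.9 197.1 108. ]
plate corner [570.1 177.7 108. ]
```

>>> carry_out --pt "25 30 10 5" --pt "50 60 20 10" --pt "80 95 20 15" --pt "110 130 20 20" --pt "140 170 20 25" --pt "170 210 20 30" --pt "195 250 20 36" --pt "215 290 20 42" --pt "235 330 20 48" --pt "255 370 20 54" --pt "270 410 20 60" --pt "285 450 20 66" --pt "300 490 20 72" --pt "312 530 20 78" --pt "322 570 20 84" --pt "332 610 20 90" --pt "340 645 20 96" --pt "348 680 20 102" --pt "355 710 20 108" --pt "360 740 20 114" --hand 60

```text
time: 1.77
tool_pos: [534.8, 239.9, 222.2]
tcp_rot: [2.957, 1.569, -2.559]
contact_force: [0.1, -0.7, -0.6]
grip_width: 59.6
```

```bash
python3 -c "
from h import *
p,r,o=tool();print(p,jaw(),o['joint_positions'],o['grip_width'],o['time'])
print(np.array([542.4,285.3])-p[:2],((78.41-jaw()+180)%360)-180)"
```

```text
[534.80928341 239.87618702 222.15896942] 43.94 [ 2.91255938e-01  4.44116136e-01  1.31366132e+00 -5.95283512e-04
  1.38576596e+00 -4.75519106e-01] 59.61001863521488 1.7667
[ 7.59071659 45.42381298] 34.47
```

>>> carry_out --pt "3 20 0 7" --pt "7.6 45.4 0 14" --pt "7.6 45.4 0 21" --pt "7.6 45.4 0 28" --pt "7.6 45.4 0 34.5" --pt "7.6 45.4 0 34.5" --pt "7.6 45.4 -25 34.5" --pt "7.6 45.4 -50 34.5" --pt "7.6 45.4 -70 34.5" --pt "7.6 45.4 -85 34.5" --pt "7.6 45.4 -97 34.5" --pt "7.6 45.4 -108 34.5" --pt "7.6 45.4 -108 34.5" --pt "7.6 45.4 -108 34.5"

```text
time: 2.93
tool_pos: [542.2, 285.1, 113.8]
tcp_rot: [2.677, 1.568, -2.239]
contact_force: [-0.3, -0.2, -0.0]
grip_width: 59.7
```

```bash
python3 -c "
from h import *
p,r,o=tool();print(p,jaw());save('w1.png',capture('wrist'))"
```

```text
[542.24817095 285.14555096 113.83428104] 78.34
```

View pics/w1.png

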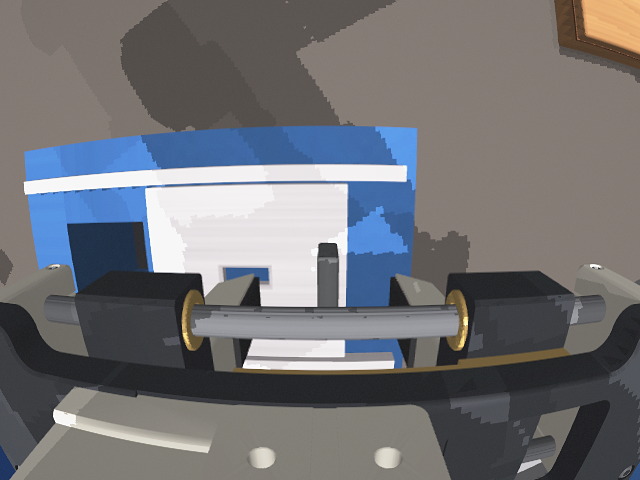

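The lug, at (328,275), sits upright between the open fingers at x≈240 and x≈405. I'll pinch it now.

>>> carry_out --pt "0 0 0 0" --pt "0 0 0 0" --pt "0 0 0 0" --pt "0 0 0 0" --pt "0 0 0 0" --pt "0 0 0 0" --pt "0 0 0 0" --pt "0 0 0 0" --pt "0 0 0 0" --pt "0 0 0 0" --hand 0

```text
time: 3.82
tool_pos: [542.7, 285.3, 114.6]
tcp_rot: [-3.079, 1.569, -1.711]
contact_force: [-0.6, -0.5, -0.0]
grip_width: 0.8
```

The width of 0.8 mm means the lug wasn't caught, so I'll look again.

```bash
python3 -c "
from h import *
p,r,o=tool();print(p,jaw(),o['grip_width'],r.round(3).tolist());a=capture('wrist');b=capture('top')
b=cv2.resize(b[225:375,60:260],None,fx=2.5,fy=2.5)
a=cv2.resize(a[120:400],None,fx=.78,fy=.78);print(a.shape,b.shape)
c=np.zeros((600,500,3),np.uint8);c[:a.shape[0],:a.shape[1]]=a;c[220:220+375]=b
save('w2.png',c)
M=np.array(camera_info('wrist')['mount']);K=np.array(camera_info('wrist')['camera_matrix'])
for q in ([0,0,0],[-19,0,0],[0,0,30]):
  v=np.linalg.inv(M)@np.r_[q,1];v=v[:3];t=np.arctan2(np.hypot(*v[:2]),v[2]);u=v[:2]/max(1e-9,np.hypot(*v[:2]))
  print(q,K[:2,2]+K[0,0]*t*u)
"
```

```text
[542.72367296 285.34728421 114.62206469] 78.37 0.7669042743811263 [[-0.0, -0.979, 0.202], [-0.002, 0.202, 0.979], [-1.0, -0.0, -0.002]]
(218, 499, 3) (375, 500, 3)
[0, 0, 0] [324.91679933 277.91307777]
[-19, 0, 0] [324.96170614 291.86481117]
[0, 0, 30] [382.28216735 277.6313633 ]
```

View pics/w2.png

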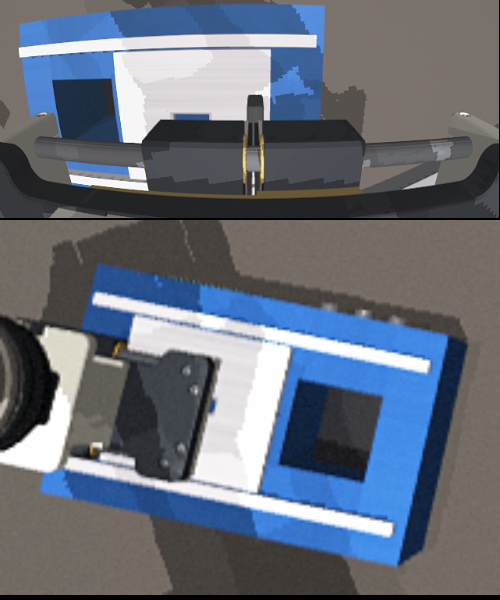

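```bash
cat >> h.py <<'E'
def wproj(q):
    c=camera_info('wrist');M=np.array(c['mount']);K=np.array(c['camera_matrix'])
    v=(np.linalg.inv(M)@np.r_[q,1])[:3];t=np.arctan2(np.hypot(*v[:2]),v[2]);u=v[:2]/max(1e-9,np.hypot(*v[:2]));return (K[:2,2]+K[0,0]*t*u).round(1)
def wcast(uv,z,P,r):
    c=camera_info('wrist');M=np.array(c['mount']);K=np.array(c['camera_matrix'])
    d=(np.array(uv)-K[:2,2])/K[0,0];t=np.hypot(*d);v=np.r_[np.sin(t)*d/t,np.cos(t)]
    w=r@M[:3,:3]@v;o=P+r@M[:3,3];return (o+w*(z-o[2])/w[2]).round(1)
E
python3 - <<'E'
from h import *
for y in (-20,20,-9.5):
  for z in (-22,6): print('lug y',y,'x',z,wproj([z,y,-5]),wproj([z,y,5]))
p,r,o=tool()
print('window px(246,275)->',wcast((246,275),108,p,r),'plate corner',wcast((347,185),108,p,r))
print('lug far top corners',wcast((318,243),136,p,r),wcast((338,243),136,p,r))
a=cv2.imread('pics/w1.png');b=cv2.imread('pics/w1.png')
i=capture('wrist');save('w3.png',cv2.resize(i[230:350,250:400],None,fx=5,fy=5,interpolation=cv2.INTER_CUBIC))
E
```

```text
lug y -20 x -22 [314.6 332.2] [335.3 332.2]
lug y -20 x 6 [315.8 308. ] [333.9 308. ]
lug y 20 x -22 [313.8 252.9] [336.2 252.9]
lug y 20 x 6 [315.3 237.7] [334.6 237.7]
lug y -9.5 x -22 [314.4 312.8] [335.5 312.8]
lug y -9.5 x 6 [315.7 290.5] [334.1 290.5]
window px(246,275)-> [535.1 243.  108. ] plate corner [498.5 305.8 108. ]
lug far top corners [518.2 287.2 136. ] [519.9 296.  136. ]
```

View pics/w3.png

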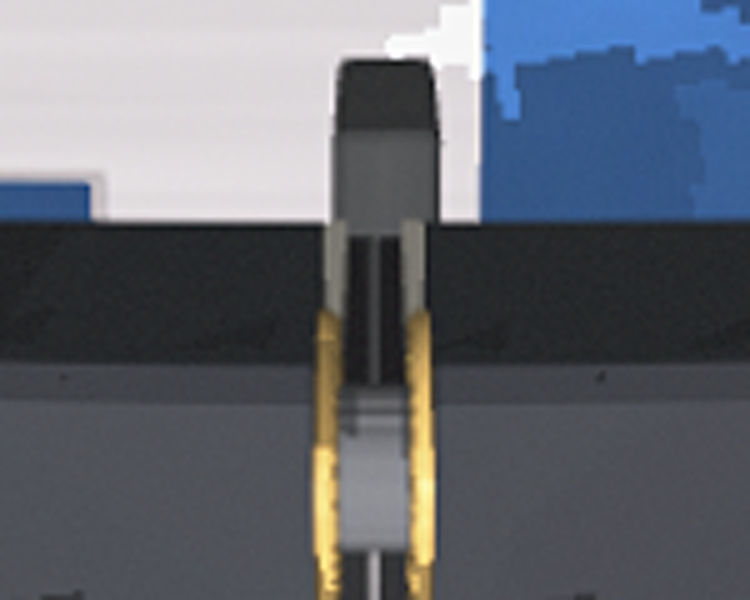

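This crop shows the lug's base-side end at about (327,242–256), near where the calibration predicts it. The fingertips are hidden behind the carriages. A short pull along -y will show whether the lug is held.

>>> carry_out --pt "-0.8 -4 0 0" --pt "-1.6 -8 0 0" --pt "-2.4 -12 0 0" --pt "-3.2 -16 0 0" --pt "-4 -20 0 0"

```text
time: 4.38
tool_pos: [538.6, 264.8, 114.7]
tcp_rot: [-3.061, 1.569, -1.693]
contact_force: [0.2, -0.2, 0.8]
grip_width: 0.6
```

Run:
```python
from h import *
p,r,o=tool();print(p,o['contact_force'],o['grip_width'])
i=capture('top');np.save('top1.npy',i)
h=cv2.cvtColor(i,cv2.COLOR_RGB2HSV);h0=cv2.cvtColor(np.load('top0.npy'),cv2.COLOR_RGB2HSV)
w=((h[...,1]<60)&(h[...,2]>140))
w0=((h0[...,1]<60)&(h0[...,2]>140))
for v in (285,295,320): print(v,np.flatnonzero(w0[v,100:240]).max()+100,np.flatnonzero(w[v,100:240]).max()+100)
wr=capture('wrist');save('w4.png',wr[:400])
hw=cv2.cvtColor(wr,cv2.COLOR_RGB2HSV);ww=(hw[...,1]<60)&(hw[...,2]>150)
h1=cv2.cvtColor(cv2.cvtColor(cv2.imread('pics/w1.png'),cv2.COLOR_BGR2RGB),cv2.COLOR_RGB2HSV);w1=(h1[...,1]<60)&(h1[...,2]>150)
for v in (200,215,230):print(v,[ (np.flatnonzero(m[v,100:420])+100)[[0,-1]] for m in (w1,ww)])
```

```text
[538.6351872  264.75141793 114.67507984] [ 0.17943042 -0.21409785  0.82359455] 0.6344384930990363
285 230 230
295 171 171
320 165 165
200 [array([146, 346]), array([181, 388])]
215 [array([147, 347]), array([182, 387])]
230 [array([149, 347]), array([183, 387])]
```

The guard did not move, so the lug was not between the fingers. I'll look at the wrist view now the fingers are off it.

View pics/w4.png

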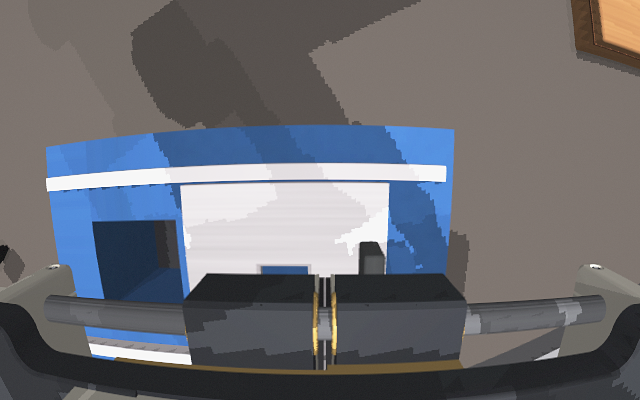

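Run:
```python
from h import *
p,r,o=tool()
for z in (108,83):
  a,b=wcast((181.5,215),z,p,r),wcast((387.5,215),z,p,r); print(z,a,b,'len(110)',np.linalg.norm(a-b).round(1))
  c=wcast((270,180),z+2,p,r);print('rail',c, 'xhat coord',c[:2]@[.9796,-.2009],'expect 414..422')
for x in (0,-10,-20,-25,-30): print(x,wproj([x,9.5,-29.8]),wproj([x,-9.5,-29.8]),wproj([x,9.5,29.8]))
i=cv2.imread('pics/w1.png');cv2.imwrite('pics/w5.png',cv2.resize(i[250:390,180:480],None,fx=2.6,fy=2.6,interpolation=cv2.INTER_CUBIC))
```

```text
108 [491.2 195.2 108. ] [513.9 302.8 108. ] len(110) 110.0
rail [483.9 247.6 110. ] xhat coord 424.2856 expect 414..422
83 [493.6 184.1  83. ] [519.3 306.1  83. ] len(110) 124.7
rail [485.3 243.5  85. ] xhat coord 426.48073 expect 414..422
0 [267.1 260.3] [268.8 294.3] [382.8 260.3]
-10 [264.1 266.5] [266. 302.] [385.8 266.5]
-20 [260.8 273.3] [263.  310.3] [389.1 273.3]
-25 [259. 277.] [261.4 314.8] [391. 277.]
-30 [257.1 280.9] [259.7 319.6] [392.9 280.9]
```

View pics/w5.png

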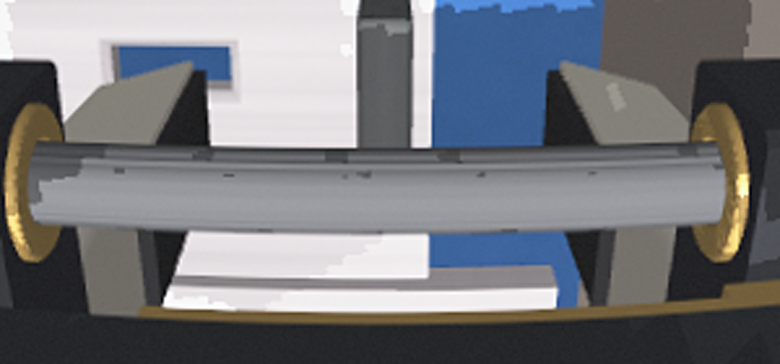

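In the wrist view the plate spans 110.0 mm as it should, so the camera height is right. The finger tips appear at (260,277), where the stated tool frame would put them at (267,260). That matches tips about 23 mm above the reported TCP, so the fingers closed just above the 136 mm lug top. I'll go back and descend in small steps, watching the force.

>>> carry_out --pt "0 0 8 0" --pt "0 0 12 0" --pt "2 10 12 0" --pt "4 20 12 0" --pt "4 20 12 0" --pt "4 20 12 0" --pt "4 20 12 0" --pt "4 20 6 0" --pt "4 20 0 0" --pt "4 20 -3 0" --pt "4 20 -6 0" --pt "4 20 -6 0" --hand 60

```text
time: 5.48
tool_pos: [542.2, 284.2, 107.6]
tcp_rot: [2.664, 1.568, -2.252]
contact_force: [0.3, -0.3, -0.5]
grip_width: 60.1
```

>>> carry_out --pt "0 0 -2 0" --pt "0 0 -4 0" --pt "0 0 -6 0" --pt "0 0 -6 0"

```text
time: 5.82
tool_pos: [542.0, 284.1, 101.2]
tcp_rot: [2.584, 1.567, -2.333]
contact_force: [-0.7, -0.6, -0.2]
grip_width: 59.7
```

>>> carry_out --pt "0 0 -2 0" --pt "0 0 -4 0" --pt "0 0 -6 0" --pt "0 0 -6 0"

```text
time: 6.15
tool_pos: [541.7, 284.0, 94.7]
tcp_rot: [2.515, 1.566, -2.402]
contact_force: [-0.5, 0.6, -0.5]
grip_width: 60.1
```

The tool reads z=94.7, below the plate top, with no contact force. So the reported TCP really is well below the tips. Closing now.

>>> carry_out --pt "0.4 0.8 0 0" --pt "0.4 0.8 0 0" --pt "0.4 0.8 0 0" --pt "0.4 0.8 0 0" --pt "0.4 0.8 0 0" --pt "0.4 0.8 0 0" --pt "0.4 0.8 0 0" --pt "0.4 0.8 0 0" --pt "0.4 0.8 0 0" --pt "0.4 0.8 0 0" --hand 0

```text
time: 6.98
tool_pos: [542.3, 285.2, 94.8]
tcp_rot: [2.436, 1.567, -2.481]
contact_force: [0.2, 1.8, -0.5]
grip_width: 9.7
```

Pinched at 9.7 mm. I'll slide the guard shut.

>>> carry_out --pt "-1 -4.9 0 0" --pt "-2 -9.8 0 0" --pt "-3 -14.7 0 0" --pt "-4 -19.6 0 0" --pt "-5 -24.5 0 0" --pt "-6 -29.4 0 0" --pt "-7 -34.3 0 0" --pt "-8 -39.2 0 0" --pt "-9 -44.1 0 0" --pt "-10 -49 0 0" --pt "-11 -53.9 0 0" --pt "-12 -58.8 0 0" --pt "-13 -63.7 0 0" --pt "-14 -68.6 0 0" --pt "-15 -73.5 0 0" --pt "-15.6 -76.4 0 0" --pt "-16.2 -79.4 0 0" --pt "-16.8 -82.3 0 0" --pt "-16.8 -82.3 0 0"

```text
time: 8.57
tool_pos: [525.1, 202.2, 94.7]
tcp_rot: [2.463, 1.566, -2.454]
contact_force: [-2.3, 0.7, -0.2]
grip_width: 9.7
```

>>> carry_out --pt "-0.4 -2 0 0" --pt "-0.8 -4 0 0" --pt "-1.2 -6 0 0" --pt "-1.6 -8 0 0" --pt "-1.8 -9 0 0" --pt "-1.8 -9 0 0"

```text
time: 9.07
tool_pos: [523.8, 195.6, 94.8]
tcp_rot: [1.116, 1.568, 2.482]
contact_force: [-0.0, 14.3, -3.3]
grip_width: 9.8
```

The reaction rose to 14 N, so the guard is at its stop after about 91 mm of travel. I'll hold briefly, release and lift.

>>> carry_out --pt "0 0 0 0" --pt "0 0 0 0" --pt "0 0 0 0" --pt "0 0 0 0"

```text
time: 9.4
tool_pos: [523.8, 195.7, 94.7]
tcp_rot: [1.024, 1.568, 2.39]
contact_force: [-0.0, 5.5, -1.4]
grip_width: 9.8
```

>>> carry_out --pt "0 1 0 0" --pt "0 1 0 0" --pt "0 1 0 0" --pt "0 1 0 0" --pt "0 1 0 0" --pt "0 1 20 0" --pt "0 1 50 0" --pt "0 1 80 0" --pt "-2 -30 100 -5" --pt "-4 -60 120 -10" --pt "-6 -95 130 -16" --pt "-8 -130 130 -22" --pt "-10 -165 130 -28" --pt "-12 -200 130 -34" --pt "-14 -235 130 -40" --pt "-16 -265 130 -46" --pt "-18 -290 130 -52" --pt "-20 -310 130 -58" --pt "-20 -310 130 -58" --hand 60

```text
time: 10.98
tool_pos: [503.4, -117.9, 224.7]
tcp_rot: [0.899, 1.57, 1.244]
contact_force: [-0.1, -0.2, 0.2]
grip_width: 60.3
```

Run:
```python
from h import *
p,r,o=tool();print(p,jaw(),o['grip_width'],o['time'],o['joint_positions'].round(2))
i=capture('top');np.save('top2.npy',i);h=cv2.cvtColor(i,cv2.COLOR_RGB2HSV)
w=((h[...,1]<60)&(h[...,2]>150)).astype(np.uint8)
x0,y0=150,285;s=w[y0:340,x0:230]
for c in cv2.findContours(1-s,cv2.RETR_LIST,cv2.CHAIN_APPROX_NONE)[0]:
    a=cv2.contourArea(c)
    if 20<a<300:
        q=cv2.minAreaRect(c);ct=np.array(q[0])+[x0,y0];print(ct,q[1],cast('top',ct,108),a)
save('t2.png',np.hstack([cv2.resize(i[225:375,60:260],None,fx=2.,fy=2.),cv2.resize(i[225:375,300:500],None,fx=2.,fy=2.)]))
```

```text
[ 503.35388947 -117.90180466  224.68823214] 19.8 60.314538744220314 10.9833 [-0.38  0.31  1.51  0.    1.32 -0.72]
[191.14117813 308.86470604] (14.75127124786377, 4.880936145782471) [514.6 150.7 108. ] 56.0
[223.5 312.5] (53.0, 11.0) [508.4  95.6 108. ] 275.5
```

View pics/t2.png

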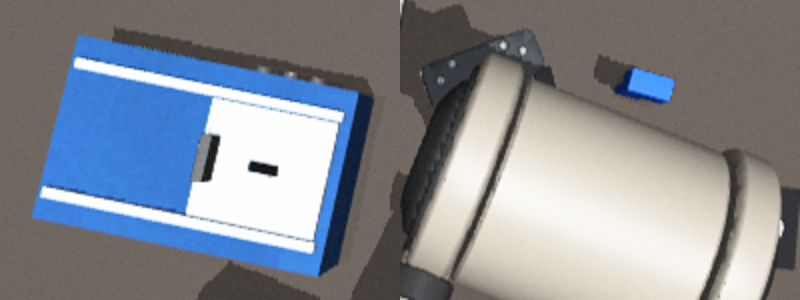

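The guard is shut: the plate now covers the well, with the window dark at (191,309). That casts to (514.6,150.7), against (514.8,151.5) from the arm's stop. Now over the blade.

>>> carry_out --pt "-5 -20 0 -6" --pt "-10 -45 0 -12" --pt "-16 -70 0 -18" --pt "-21.5 -85.8 0 -24" --pt "-21.5 -85.8 0 -26.8" --pt "-21.5 -85.8 -20 -26.8" --pt "-21.5 -85.8 -45 -26.8" --pt "-21.5 -85.8 -65 -26.8" --pt "-21.5 -85.8 -75 -26.8" --pt "-21.5 -85.8 -80 -26.8" --pt "-21.5 -85.8 -80 -26.8"

```text
time: 11.95
tool_pos: [481.9, -201.0, 144.1]
tcp_rot: [1.647, 1.568, 1.533]
contact_force: [-0.7, 0.2, 0.1]
grip_width: 60.3
```

Run:
```python
from h import *
p,r,o=tool();print(p,jaw(),o['contact_force'])
i=capture('wrist');save('w6.png',i);np.save('w6.npy',i)
np.save('w6p.npy',np.r_[p,r.ravel()])
```

```text
[ 481.91185522 -200.95911698  144.14453383] -6.57 [-0.74746983  0.18430378  0.05286046]
```

View pics/w6.png

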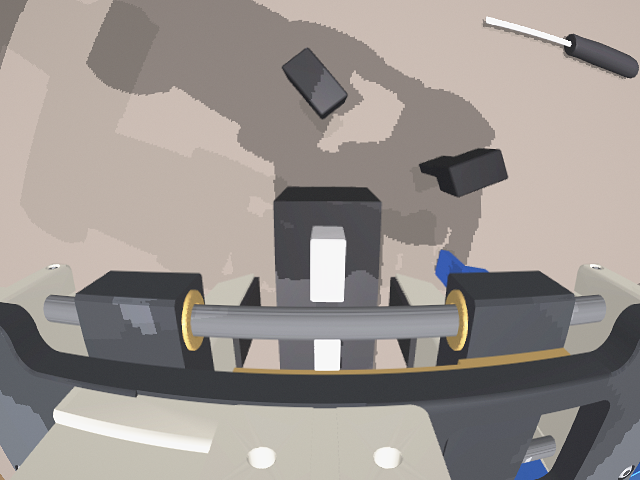

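The wrist view shows the blade head at cols 311–346, rows 239–301, between the open fingers, with the tee behind at (327,355). I'll cast it to z=126.

Run:
```python
from h import *
i=np.load('w6.npy');q=np.load('w6p.npy');p=q[:3];r=q[3:].reshape(3,3)
g=cv2.cvtColor(i,cv2.COLOR_RGB2GRAY)
for v in (245,260,280,295): 
    c=np.flatnonzero(g[v,295:365]>215)+295;print(v,c[0],c[-1],wcast((c[0]-.5,v),126,p,r)[:2],wcast((c[-1]+.5,v),126,p,r)[:2])
for u in (318,328,338): 
    c=np.flatnonzero(g[220:308,u]>215)+220;d=g[222:306,u];print(u,c[0],c[-1],wcast((u,c[0]-.5),126,p,r)[:2],wcast((u,c[-1]+.5),126,p,r)[:2],d[::4].tolist())
```

```text
245 311 345 [ 476.2 -187.3] [ 495.5 -189.5]
260 310 344 [ 474.5 -195.9] [ 494.1 -198.1]
280 310 344 [ 473.  -207.8] [ 492.9 -210.1]
295 310 343 [ 471.8 -217. ] [ 491.4 -219.3]
318 239 301 [ 480.8 -184. ] [ 476.2 -221.7] [75, 156, 172, 172, 176, 247, 247, 247, 246, 246, 247, 246, 246, 246, 246, 246, 246, 246, 246, 247, 93]
328 239 301 [ 486.3 -184.7] [ 482.  -222.4] [74, 132, 171, 173, 168, 247, 247, 247, 247, 247, 247, 247, 247, 247, 246, 246, 246, 246, 246, 247, 128]
338 239 301 [ 491.8 -185.3] [ 487.8 -223. ] [75, 111, 171, 177, 168, 247, 247, 247, 247, 247, 247, 247, 247, 247, 247, 247, 247, 247, 247, 247, 133]
```

The wrist view gives the head 37.9 mm long at -6.5°, centred at (483.6,-203.4). The top camera gave (481.9,-203.7). I'll descend and grip.

>>> carry_out --pt "0.5 -2.5 -5 0" --pt "0.5 -2.5 -20 0" --pt "0.5 -2.5 -35 0" --pt "0.5 -2.5 -47 0" --pt "0.5 -2.5 -56 0" --pt "0.5 -2.5 -62 0" --pt "0.5 -2.5 -65 0" --pt "0.5 -2.5 -65 0"

```text
time: 12.67
tool_pos: [483.0, -204.0, 80.0]
tcp_rot: [1.029, 1.568, 0.914]
contact_force: [-0.4, -0.5, 0.2]
grip_width: 60.2
```

>>> carry_out --pt "0 0 0 0" --pt "0 0 0 0" --pt "0 0 0 0" --pt "0 0 0 0" --pt "0 0 0 0" --pt "0 0 0 0" --pt "0 0 0 0" --pt "0 0 0 0" --pt "0 0 0 0" --hand 0

```text
time: 13.42
tool_pos: [483.0, -204.0, 80.1]
tcp_rot: [0.928, 1.568, 0.813]
contact_force: [0.7, 0.1, 0.9]
grip_width: 19.9
```

Gripped at 19.9 mm. Lifting straight up.

>>> carry_out --pt "0 0 4 0" --pt "0 0 10 0" --pt "0 0 20 0" --pt "0 0 30 0" --pt "0 0 40 0" --pt "0 0 50 0" --pt "0 0 62 0" --pt "0 0 75 0" --pt "0 0 90 0" --pt "0 0 105 0" --pt "0 0 120 0" --pt "0 0 135 0" --pt "0 0 140 0" --pt "0 0 140 0"

```text
time: 14.58
tool_pos: [483.7, -204.4, 222.0]
tcp_rot: [0.103, 1.566, -0.012]
contact_force: [0.1, 0.4, -1.7]
grip_width: 19.7
```

Run:
```python
from h import *
p,r,o=tool();print(p,jaw(),o['contact_force'],o['grip_width'])
i=capture('wrist');np.save('w7.npy',i);save('w7.png',i);s=capture('scene');np.save('s7.npy',s);save('s7.png',s)
g=cv2.cvtColor(i,cv2.COLOR_RGB2GRAY)
for v in range(180,300,6):
    c=np.flatnonzero(g[v,280:372]>150)+280; print(v,(c[0],c[-1],len(c)) if len(c) else None,end=' ')
```

```text
[ 483.67844876 -204.35921912  221.97190276] -6.59 [ 0.13951688  0.38851572 -1.67039762] 19.708482346838696
180 (np.int64(280), np.int64(285), 6) 186 (np.int64(280), np.int64(281), 2) 192 (np.int64(280), np.int64(281), 2) 198 (np.int64(280), np.int64(281), 2) 204 (np.int64(280), np.int64(282), 3) 210 (np.int64(280), np.int64(371), 6) 216 (np.int64(280), np.int64(371), 5) 222 (np.int64(280), np.int64(371), 5) 228 (np.int64(280), np.int64(371), 6) 234 (np.int64(280), np.int64(371), 18) 240 (np.int64(280), np.int64(371), 18) 246 (np.int64(280), np.int64(371), 22) 252 (np.int64(280), np.int64(371), 48) 258 (np.int64(280), np.int64(371), 52) 264 (np.int64(280), np.int64(371), 54) 270 (np.int64(280), np.int64(371), 56) 276 (np.int64(280), np.int64(371), 80) 282 (np.int64(280), np.int64(371), 87) 288 (np.int64(280), np.int64(371), 84) 294 (np.int64(280), np.int64(371), 80)
```

>>> carry_out --pt "2 15 0 -0.5" --pt "4 40 0 -1" --pt "7 70 0 -1.5" --pt "10 100 0 -2" --pt "13 130 0 -2.5" --pt "16 160 0 -3" --pt "19 190 0 -3.5" --pt "22 220 0 -4" --pt "24 250 0 -4.5" --pt "26 280 0 -5" --pt "28 305 0 -5" --pt "29 325 0 -5" --pt "30 340 0 -5" --pt "30.9 350 0 -5" --pt "30.9 355.1 -5 -5" --pt "30.9 355.1 -15 -5" --pt "30.9 355.1 -25 -5" --pt "30.9 355.1 -35 -5" --pt "30.9 355.1 -43 -5" --pt "30.9 355.1 -43 -5"

```text
time: 16.35
tool_pos: [512.4, 150.3, 174.3]
tcp_rot: [2.958, 1.568, 2.755]
contact_force: [-0.7, -0.5, -2.3]
grip_width: 19.8
```

Run:
```python
from h import *
p,r,o=tool();print(p,jaw(),o['contact_force'],o['grip_width'])
i=capture('wrist');np.save('w8.npy',i);s=capture('scene');np.save('s8.npy',s)
np.save('w8p.npy',np.r_[p,r.ravel()])
tip=p[2]-65.1;print('tip z',tip,'px',proj('scene',[514.7,151.2,tip]),proj('scene',[514.7,151.2,108]))
c=proj('scene',[514.7,151.2,108]).astype(int);x,y=c
a=cv2.resize(s[y-50:y+30,x-60:x+60],(780,520),interpolation=cv2.INTER_CUBIC)
b=i[150:330,200:460]
c=np.zeros((600,780,3),np.uint8);c=cv2.resize(s[y-60:y+30,x-50:x+50],(600,540),interpolation=cv2.INTER_CUBIC)
save('hover.png',np.hstack([c[:, :540],cv2.resize(b,(260,540-360))[np.r_[0:180,[0]*360]]*1]))
print(x-50,y-60)
```

```text
[512.40594676 150.32508574 174.27203167] -11.65 [-0.68455163 -0.50081944 -2.31240324] 19.818611683801436
tip z 109.17203167306363 px [375.2 185.4] [375.2 185.9]
325 125
```

View pics/hover.png

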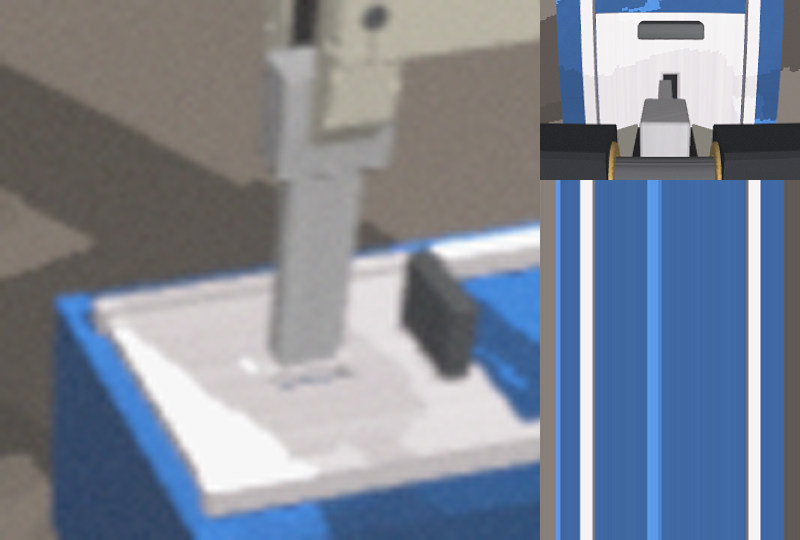

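The wrist inset shows the blade a little left of (-x) the dark window mouth, which fits the tool reading x=512.4 against the 514.6 target. The scene crop agrees: upright blade, tip just above the plate. I'll correct and settle, then compare the two numerically.

>>> carry_out --pt "2.2 0.3 2 0" --pt "2.2 0.3 2 0" --pt "2.2 0.3 2 0" --pt "2.2 0.3 2 0"

```text
time: 16.78
tool_pos: [516.0, 151.1, 178.8]
tcp_rot: [1.122, 1.568, 0.919]
contact_force: [-0.2, 0.0, -1.7]
grip_width: 19.5
```

Run:
```python
from h import *
p,r,o=tool();print(p,jaw(),o['contact_force'])
i=capture('wrist');np.save('w9.npy',i);g=cv2.cvtColor(i,cv2.COLOR_RGB2GRAY)
x0,y0=305,215
print('cols',x0,'..');
for v in range(y0,252,2): print(v,' '.join('%3d'%q for q in g[v,x0:x0+40]))
for t in (-5,5): print('window end corner px (nominal)',wproj(r.T@(np.r_[np.array([514.7,151.2])+t*np.array([.98,-.2])+13*np.array([.2,.98]),108]-p)))
```

```text
[516.00576187 151.08015872 178.77194769] -11.63 [-0.20140127  0.01283713 -1.71584824]
cols 305 ..
215 233 231 230 231 231 233 233 235 235 235 235 235 235 234 233 234 235 234 234 233 232 232 232 232 231 230 230 232 233 234 235 235 234 231 231 232 232 231 230 232
217 233 232 230 230 232 233 233 235 235 235 235 236 235 234 233 234 234 234 233 232 232 232 232 232 231 230 229 231 233 234 235 235 234 231 230 232 232 231 231 232
219 232 231 230 230 232 233 233 235 236 235 235 235 235 234 232 234 234 234 234 232 232 232 232 232 231 230 230 231 233 234 235 235 234 231 230 231 232 231 231 233
221 232 231 230 231 232 233 233 235 236 235 236 237 236 234 233 234 235 234 234 233 233 232 233 233 232 231 231 233 234 235 235 236 234 231 230 232 232 231 230 233
223 232 231 230 231 231 232 233 235 236 233 216 218 219 219 218 218 220 219 218 218 217 216 216 213 213 209 208 207 207 212 230 236 234 231 230 232 232 231 231 233
225 232 231 230 231 232 232 233 235 236 233 212 219 182 102  71  76  74  74  75  74  72  74  73  73  71  69 100 155 198 208 237 237 233 231 230 232 232 230 231 233
227 232 231 231 23
[... 1503 characters left out ...]
23 217 197 133 113 117 118 117 117 117 117 117 117 116 118 113 135 172 196 203 236 235 232 229 229 231 231 230 231 233
247 233 234 234 235 237 238 239 240 241 239 227 221 200 135 114 116 117 117 118 117 117 117 114 117 117 115 124 160 201 208 241 240 237 234 235 236 235 234 233 235
249 156 129 134 122 121 122 122 121 126 136 132 129 130 116 114 114 115 113 114 115 116 112 115 114 115 114 111 117 126 126 136 135 134 133 133 132 132 135 150 166
251 103 113 113 115 113 114 113 112 112 114 114 115 112 112 114 115 114 114 113 114 115 113 114 113 114 113 114 113 113 114 113 113 114 114 114 114 114 114 113 111
window end corner px (nominal) [314.5 225.4]
window end corner px (nominal) [328.9 225.4]
```

Run:
```python
from h import *
p,r,o=tool();i=np.load('w9.npy');g=cv2.cvtColor(i,cv2.COLOR_RGB2GRAY)
print([(v,int(g[v,321:329].mean())) for v in range(220,240)])
T=p[2]-65.1
ty=lambda uv,z:(r.T@(wcast(uv,z,p,r)-p))[1:].round(2)
for n,v,z in (('chamfer top',222.5,108),('window inner',224.5,108),('inner@106.5',224.5,106.5)):print(n,ty((325,v),z))
for v in (228.5,229.5,230.5):print('tip edge row',v,'tipz',ty((325,v),T),'step z',ty((325,v),T+5))
for c in (318,331.5):print('blade col',c,ty((c,240),T+10),'win',ty((c-.5,228),108))
```

```text
[(220, 232), (221, 233), (222, 225), (223, 217), (224, 186), (225, 73), (226, 43), (227, 48), (228, 46), (229, 60), (230, 109), (231, 119), (232, 118), (233, 118), (234, 117), (235, 117), (236, 117), (237, 117), (238, 117), (239, 117)]
chamfer top [14.74  0.87]
window inner [13.33  0.96]
inner@106.5 [13.01  0.92]
tip edge row 228.5 tipz [11.79  0.87] step z [12.91  0.85]
tip edge row 229.5 tipz [11.08  0.91] step z [12.21  0.89]
tip edge row 230.5 tipz [10.36  0.86] step z [11.5   0.94]
blade col 318 [ 6.27 -3.7 ] win [10.92 -4.27]
blade col 331.5 [6.26 5.19] win [10.9   5.03]
```

Window and blade agree within about 0.4 mm both ways. Descending gently.

>>> carry_out --pt "0 0 -2 0" --pt "0 0 -4 0" --pt "0 0 -6 0" --pt "0 0 -8 0" --pt "0 0 -10 0" --pt "0 0 -12 0" --pt "0 0 -12 0"

```text
time: 17.42
tool_pos: [515.6, 151.0, 166.1]
tcp_rot: [1.662, 1.569, 1.459]
contact_force: [-0.3, 0.4, -2.0]
grip_width: 19.9
```

>>> carry_out --pt "0 0 -2 0" --pt "0 0 -4 0" --pt "0 0 -6 0" --pt "0 0 -8 0" --pt "0 0 -10 0" --pt "0 0 -10 0"

```text
time: 17.92
tool_pos: [515.3, 151.0, 155.6]
tcp_rot: [2.142, 1.569, 1.939]
contact_force: [-0.0, -0.4, -2.4]
grip_width: 19.8
```

>>> carry_out --pt "0 0 -3 0" --pt "0 0 -6 0" --pt "0 0 -9 0" --pt "0 0 -12 0" --pt "0 0 -15 0" --pt "0 0 -18 0" --pt "0 0 -21 0" --pt "0 0 -22.5 0" --pt "0 0 -22.5 0"

```text
time: 18.67
tool_pos: [515.2, 151.0, 132.6]
tcp_rot: [2.482, 1.569, 2.279]
contact_force: [-0.0, 0.9, -1.3]
grip_width: 19.5
```

>>> carry_out --pt "0 0 0 0" --pt "0 0 0 0" --pt "0 0 0 0" --pt "0 0 0 0" --pt "0 0 0 0" --pt "0 0 0 0"

```text
time: 19.17
tool_pos: [515.2, 151.0, 132.7]
tcp_rot: [2.409, 1.569, 2.206]
contact_force: [-0.2, -0.7, -1.8]
grip_width: 19.9
```

Run:
```python
from h import *
p,r,o=tool();print(p,o['contact_force'],o['grip_width'],abs(o['dq']).max(),'tilt',np.degrees(np.arccos(-r[2,0])))
s=capture('scene').astype(float);a=np.load('s8.npy').astype(float);s0=np.load('scene0.npy').astype(float)
# guard still: plate/lug region outside the gripper
print('lug/plate diff vs hover',abs(s-a)[175:215,398:445].mean().round(1),'tee+pin diff vs start',abs(s-s0)[228:262,100:182].mean().round(1),'screwdriver',abs(s-s0)[285:385,320:380].mean().round(1))
d=np.array([-.0,.0]);g=cv2.cvtColor(s.astype(np.uint8),cv2.COLOR_RGB2GRAY);g8=cv2.cvtColor(a.astype(np.uint8),cv2.COLOR_RGB2GRAY)
# blade column profile along its axis: width of grey run by row
for n,q,tz in (('now',g,p[2]-65.1),('hover',g8,109.2)):
    print(n,'expect head underside',proj('scene',[514.7,151.2,tz+75]),'head top',proj('scene',[514.7,151.2,tz+111]),'plate',proj('scene',[514.7,151.2,108]))
    u=375
    for v in range(135,196,4): print(v,q[v,u-18:u+20:2].tolist())
```

```text
[515.22733426 150.96883561 132.72117248] [-0.18314187 -0.70791964 -1.83126211] 19.940687405925363 0.0012800395480081655 tilt 0.10376112042875565
lug/plate diff vs hover 2.5 tee+pin diff vs start 5.4 screwdriver 1.9
now expect head underside [376.5 171.1] head top [378.  154.9] plate [375.2 185.9]
135 [123, 121, 123, 123, 84, 49, 52, 57, 70, 96, 94, 62, 83, 82, 86, 97, 71, 65, 70]
139 [122, 120, 120, 123, 120, 64, 53, 69, 131, 97, 99, 72, 58, 61, 68, 65, 66, 59, 61]
143 [125, 121, 123, 123, 122, 124, 105, 64, 87, 91, 83, 121, 132, 115, 86, 87, 102, 115, 130]
147 [124, 122, 123, 122, 123, 120, 131, 142, 79, 61, 108, 133, 145, 176, 180, 179, 181, 181, 178]
151 [119, 122, 125, 124, 122, 123, 133, 147, 67, 62, 121, 145, 171, 165, 103, 107, 177, 180, 179]
155 [87, 87, 88, 116, 124, 127, 162, 180, 179, 178, 135, 142, 178, 180, 167, 178, 178, 180, 182]
159 [87, 89, 88, 88, 91, 94, 121, 147, 175, 159, 138, 157, 169, 175, 164, 171, 162, 125, 126]
163 [87, 84, 87, 89, 88, 97, 116, 142, 162, 153, 134, 166, 171, 171, 173, 174, 155, 121, 123]
167 [88, 89, 90, 88, 89, 98, 117, 145, 160, 146, 132, 1
[... 1689 characters left out ...]
34]
171 [107, 125, 146, 158, 188, 198, 196, 139, 158, 162, 160, 159, 161, 185, 209, 219, 222, 208, 82]
175 [191, 199, 206, 209, 211, 210, 197, 136, 159, 160, 161, 160, 163, 210, 224, 225, 224, 181, 71]
179 [207, 209, 208, 207, 208, 207, 183, 147, 163, 159, 160, 164, 161, 213, 224, 224, 223, 178, 85]
183 [207, 206, 207, 207, 206, 204, 187, 150, 163, 159, 161, 161, 197, 211, 211, 213, 224, 225, 219]
187 [214, 210, 210, 209, 208, 214, 210, 192, 192, 184, 187, 184, 168, 180, 203, 207, 206, 208, 217]
191 [247, 243, 220, 207, 206, 206, 204, 205, 205, 206, 205, 204, 203, 205, 205, 205, 205, 207, 205]
195 [247, 247, 247, 247, 247, 224, 209, 204, 207, 205, 205, 207, 209, 210, 212, 212, 211, 209, 216]
```

The head's underside is at row ~172 (expected 171) and the blade meets the plate at ~188, so it is about 40 mm down, with the lug unmoved. A last check on the bystanders, then I hand in.

Run:
```python
from h import *
a=np.load('top0.npy');b=capture('top')
for n,(x0,y0,x1,y1) in {'tee':(415,320,465,348),'pin':(468,322,500,354),'driver':(290,140,325,245)}.items():
    f=lambda i:(lambda h:(h[...,1]<60)&(h[...,2]>150))(cv2.cvtColor(np.ascontiguousarray(i[y0:y1,x0:x1]),cv2.COLOR_RGB2HSV))
    print(n,[(np.argwhere(f(i)).mean(0).round(1).tolist(),int(f(i).sum())) for i in (a,b)])
p,r,o=tool();print(p,o['grip_width'],o['time']);close_job()
```

```text
tee [([12.4, 24.5], 365), ([12.4, 24.6], 366)]
pin [([16.1, 15.2], 215), ([16.1, 15.3], 217)]
driver [([75.4, 11.7], 146), ([75.2, 11.7], 150)]
[515.23516018 150.97413566 132.71261011] 19.889312534308402 19.2667
the job is handed in; nothing more can be done
```

The guard is shut and the blade hangs upright in the window, tip about 40 mm below the guard's top. It is still held in the gripper, and the job was handed in at 19.3 s.

**What I did**
- I slid the guard about 91 mm by its lug until it met its stop with a 14 N reaction.
- I then drew the blade from the stand, lined it up with the window in the wrist view to about 0.4 mm, and lowered it. The force never rose above the blade's own weight.

**Last checks**
- **Grip:** the fingers read 19.9 mm on the 20 mm head, the arm is still, and the tool is tilted 0.1°. The grip force itself is not reported.
- **Depth:** the scene view puts the head's underside at row 172 (171 expected). That is some 35 mm above the plate and agrees with the 40 mm depth.
- **Guard:** the lug has not moved since before the blade went in.
- **Others:** the pin, tee and screwdriver shifted by 0.2 pixel or less in the top view.

**What failed or disagreed**
- **First pinch:** it closed on air just above the lug. The fingertips sit about 23 mm above the reported TCP, which is not what the text says. I saw this in the wrist view, confirmed it by descending without contact, and allowed for it afterwards.
- **Cameras:** the wrist and top cameras disagreed by about 1.7 mm, so I aligned the blade to the window within one wrist image. The reported tool x ended at 515.2 against the top camera's 514.7.

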